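Gauge the guide bush and hold it in the router's bayonet seat

ROBOT

A 7-joint arm with a two-finger parallel gripper is mounted at the origin on a cart in front of the work surface, level with it; the furniture and walls round the work are solid. World frame = base frame: x ahead of the robot, y to its left, z up, the work surface at z = 0. Lengths are in m, angles in rad, forces in N, time in s.
With the tool pointing down it reaches from about 0.35 to 0.775 m from the base axis. Payload 3.1 kg.
Tool frame: the origin (TCP) lies midway between the tips of the shut fingers; the grasp point (between the pads) lies 19 mm behind it; z points along the fingers, y is the line along which they close (so a half turn about z gives the same grasp; the last joint's range is limited). The gripper opens to 85 mm and grips with 20 to 120 N. Pads are 22 mm wide; open, the fingers measure 114 mm over their backs; the gripper's body (76 mm by 85 mm) begins 54 mm behind the grasp point. The pads swing forward as they close: fully open they stand 13 mm farther back than shut.
Start: joints at [-1.24, 0.311, 0.014, 1.512, -0.004, 1.319, -0.027], TCP at [0.2, 0.512, 0.231] pointing down, gripper open.
Joint ranges: [-2.7, 2.7], [-0.3, 1.91], [-1.27, 1.3], [0.12, 2.57], [-1.44, 4.58], [0.2, 2.03], [-3.05, 3.05]. Speed limits (rad/s): [2.79, 2.79, 3.14, 3.14, 3.14, 3.14, 3.14].

INTERFACE

Orientations are given as [roll, pitch, yaw] about the fixed x, y, z axes, in that order (R = Rz(yaw) Ry(pitch) Rx(roll)).
In Python, from rig import monitor, eyes, ticket gives the robot as it stands.
- The arm moves only by the tool step_arm, never from a script. Its argument "series" is text: rows parted by semicolons, each of 7 numbers parted by spaces: the turn, a rotation vector about the tool's x, y, z in rad, then the shift along the tool's x, y, z in cm, then the opening, from 0 (shut) to 1 (fully open). In form: ax ay az dx dy dz gripper; .... A call has exactly 8 rows; each row is the pose to reach, as a shift and turn from the pose commanded when the call began, along the tool's axes at that moment; what a row does not reach only later rows make up. A row lasts 1/8 s, in which the tool goes at most 62.5 mm and 10.7 degrees, less where a joint would pass 70% of its speed; a pose out of reach is approached as far as the arm can. A call with a gripper value outside its range is refused whole. The fingers move at their own pace and stop on an object; the grip force is fixed at half the most. Time passes only in rows, so rows that repeat a pose let the fingers close, or fill a call up. It gives the time, the measured TCP pose, the force, the opening and the grip force at its end, in the units of the state.
- monitor.state(): the state, without advancing time (a new reading comes with each control period).
- eyes.get_image(name): name is "scene" or "top" or "wrist"; returns a dict with "color" (384x512x3 uint8, red, green, blue), "fx", "fy", "cx", "cy" (pixels), "R" (3x3) and "t" (3): a world point X has camera coordinates R X + t. Camera axes: x right, y down, z forward; pixel columns grow to the right and rows downward; lengths in m; the calibration is good to about 2 mm. A picture is of the moment at which its call begins. There is no depth.
- ticket.job_done(): hands the job in; it is judged then, once.
Trained networks look in the newest picture that a camera, given by its name, has taken for a name from the list of things; names that differ only in an ending like _2 or _b are one class to them, and where a whole thing is asked for, a point or a joint stands for the part that bears it (a point fixed in the world has none). Each returns a list of dicts, best first, with "confidence" (0 to 1); they miss things now and then, are a little off and sometimes report something else, mostly with a low value. They report only what shows in the picture. A call takes as long as a camera call. They do not tell look-alikes from the thing itself.
- eyes.silhouettes(target, camera): "pixels" (384x512 bool, what is visible of it).
- eyes.place_of(target, camera): "location" ([x, y, z] in m, in world coordinates, good to about 4 mm: a listed point, or the origin of a listed thing).
The state is a dict: "t": time; "joints": joint angles; "qd": joint speeds; "joint_torque": joint torques, N m; "tool_pos": TCP position; "orientation": TCP orientation; "contact_force": force on the tool from outside, world axes, zero at the start; "wrist_torque": the same for the moment, N m; "gripper_width": opening from 0.0 (shut) to 1.0 (fully open); "grip_force": force on a finger pad.
Only numpy, scipy, OpenCV 4.12 (cv2) and the standard library are available. Lean on these libraries where they do the work, as an engineer would, in place of code of your own. Each camera call takes 0.05 s, during which the arm holds its last target. There are 200 camera calls.

TASK

Two brass guide bushes stand on the saw table and only one has the right bore: find the one that slides right down over the gauge pin to its foot, and if you tried the wrong one, stand it back upright on the table clear of the gauge. Then take the right one off the gauge, lower it flange first with its lugs in the slots of the spring-loaded bayonet seat of the upturned router base, push it fully down and turn it clockwise (seen from above) as far as it goes. Finish while still gripping it there, pressed fully down and turned to the stop, so that the lock screw can be done up; never put the wrong bush into the seat, and leave the other things where they are.

Things in the scene. Friction and masses are not known exactly. Their poses are not given: they have to be found in the camera images.
- bush_a: Loose brass guide bush, 110 g, standing upright. Origin: centre of its underside; z up along the barrel. 52 mm high: flange 42 mm across, 5 mm thick, then a round barrel 30 mm in diameter. Two flange lugs point along its own +y and -y, 8 mm wide, out to 28 mm from the axis; two notches in the flange edge lie along +x and -x. A half turn looks the same.
- bush_b: The second brass guide bush: same outside and axes as bush_a. Their through bores differ: one clears the gauge pin by 2 mm all round, the other is too narrow and stops near the pin's tip, some 32 mm above the foot; which is which is not told.
- bush_a_grip (a point): Point on bush_a's axis, 38 mm above its underside: a good height to grip the barrel, since fingers that reach lower than 14 mm above the underside would meet the sole when the bush is home.
- bush_b_grip (a point): The same point on bush_b, 38 mm above its underside.
- gauge: Gauge pin, fixed: round dark steel foot 66 mm across, 16 mm high, with a bright upright pin 16 mm in diameter on its axis, 36 mm long above the foot (tip 52 mm above the table, its last 6 mm tapering to 10 mm). Origin: centre of the foot's underside.
- gauge_foot (a point): On the gauge's axis at the top of its foot, 16 mm above the table: where the centre of a bush's underside rests when it has slid right down.
- router_base: Router base, fixed, upside down (sole up) on a 160 x 160 x 12 mm plywood board. Origin: centre of the board's underside. The black round sole, 142 mm across, flat on its +x side, is 82 mm above the table. Two dark wooden knobs under the sole reach 104 mm out along +y and -y. A steel bayonet seat is in the middle of the sole.
- seat (a point): Centre of the seat's mouth, level with the sole, 82 mm above the table; axes as router_base. Mouth 47 mm across; two lug slots along +y and -y reach 30.5 mm out and give a lug 0.15 rad play either way. Two red pins at +x and -x enter the flange notches. Lugs in slots, a bush drops 6.5 mm onto a spring plate and cannot turn until pushed 2.5 mm more, its lugs then being under the lips.
- seat_press (a joint): How far the seat's spring plate is pushed down, m: 0 at rest, 0.006 at the bottom stop (bush underside then 12.5 mm below the sole). Takes 6 N to start, 14 N at the bottom. Let go, it springs up.
- seat_turn (a joint): How far the bush has turned the spring plate, rad: 0 at rest, grows clockwise seen from above, 1.25 at the stop. The red pins have 0.2 rad of play in the notches, so the bush itself turns about 1.47 rad (a quarter turn) to the stop. A light torsion spring (0.03 to 0.13 N m) turns it back.
- glue_bottle: Yellow glue bottle with a red cap, 60 mm across, 176 mm high, at the back right; a bystander. Origin: centre of its underside.
- tape_measure: Yellow tape measure at the left, 35 x 107 x 64 mm; a bystander. Origin: centre of its underside.
- screwdriver_2: Red-handled screwdriver, 186 mm long, near the front edge; a bystander. Origin: middle of its underside.
- hex_key: Black hex key, 32 x 92 x 6 mm, near the saw guard; a bystander. Origin: middle of its underside.
Mind the look-alikes: they are no part of the job. What is shaped like the bush_b but orange is not meant.

How it is judged:
By the outcome, as a careful person would: the job done as asked, in the order asked, and still so for the second after the job is handed in, while the arm keeps its last pose, push and grip.
It also fails if it takes over 72 s, if anything falls off the work surface, if the arm or the gripper's body presses on something with over 40 N, if the wrist force passes 120 N, or if a joint passes its speed limit or range.

## Working session

There is one attempt and no reset: what is moved stays moved. The work goes in short steps, Python scripts to look and compute and a tool call to move; the robot and the scene stay as the last step left them, time stands still between calls to the robot, and variables do not carry over. Pictures are saved under pics/ and viewed, at most 10 in all, crops included, and the job is handed in when it is done.

Besides the shell and the picture viewer there is one more tool, called after "Request:" as name(argument=value, ...) on one line, values as JSON. step_arm: Moves the arm, as the interface text tells. Its arguments: {"type":"object","properties":{"series":{"type":"string"}},"required":["series"]}

```bash
mkdir -p pics; cat > h.py <<'E'
from rig import monitor, eyes, ticket
import numpy as np, cv2
from scipy.spatial.transform import Rotation as Ro
def shot(n,f):
    i=eyes.get_image(n); cv2.imwrite('pics/'+f,i['color'][:,:,::-1]); return i
def ray(i,u,v,z):
    R=np.array(i['R']);t=np.array(i['t']);c=-R.T@t
    d=R.T@np.array([(u-i['cx'])/i['fx'],(v-i['cy'])/i['fy'],1]);return c+d*(z-c[2])/d[2]
def proj(i,X):
    p=np.array(i['R'])@np.array(X)+np.array(i['t']);return i['fx']*p[0]/p[2]+i['cx'],i['fy']*p[1]/p[2]+i['cy']
def st():
    s=monitor.state();print({k:np.round(s[k],4).tolist() for k in s if k in('t','joints','tool_pos','orientation','contact_force','gripper_width','grip_force')});return s
E
python3 - <<'E'
from h import *
st()
a=shot('top','top1.png');b=shot('scene','sc1.png')
cv2.imwrite('pics/both1.png',cv2.resize(np.hstack([a['color'],b['color']])[:,:,::-1],(800,300)))
for c in('top','scene'):
  for n in('bush_a','gauge','seat','router_base'):
    print(c,n,[(round(d['confidence'],2),np.round(d['location'],3).tolist()) for d in eyes.place_of(n,c)])
E
```

```text
{'t': 0.0, 'joints': [-1.2397, 0.3117, 0.014, 1.513, -0.0044, 1.3192, -0.0272], 'tool_pos': [0.2, 0.5116, 0.2302], 'orientation': [-3.1392, 0.0001, 2.7689], 'contact_force': [0.5457, -0.3591, 0.3397], 'grip_force': 0.0, 'gripper_width': 0.9998}
top bush_a [(0.64, [0.674, -0.284, 0.002]), (0.6, [0.408, 0.5, -0.004]), (0.56, [0.492, 0.25, -0.002]), (0.51, [0.524, 0.483, 0.005]), (0.5, [0.574, -0.22, 0.0]), (0.4, [0.525, 0.373, 0.002])]
top gauge [(0.67, [0.473, -0.229, 0.006]), (0.35, [0.527, 0.371, 0.035])]
top seat [(0.79, [0.488, 0.01, 0.081])]
top router_base [(0.91, [0.486, 0.006, 0.001]), (0.28, [0.526, 0.374, 0.037])]
scene bush_a [(0.77, [0.572, -0.224, -0.003]), (0.7, [0.494, 0.247, 0.001]), (0.66, [0.529, 0.484, 0.003]), (0.66, [0.476, -0.227, 0.018]), (0.61, [0.528, 0.371, -0.001])]
scene gauge [(0.59, [0.475, -0.23, 0.0])]
scene seat [(0.73, [0.484, 0.014, 0.087])]
scene router_base [(0.85, [0.485, 0.012, 0.002])]
```

View pics/top1.png

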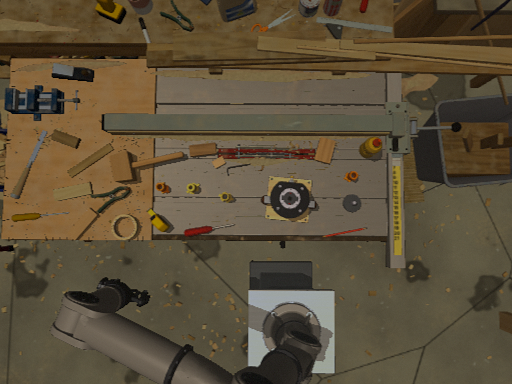

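View pics/sc1.png

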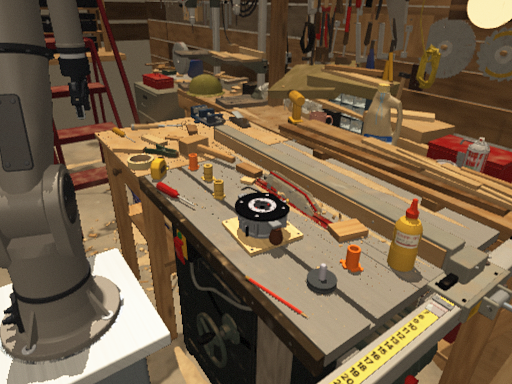

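```bash
cat >> h.py <<'E'
def go(X,yaw=None):
    "tool-frame shift (cm) and turn about tool z to world point X / yaw, from the measured pose"
    s=monitor.state();r=Ro.from_euler('xyz',s['orientation'])
    d=r.inv().apply(np.array(X)-np.array(s['tool_pos']))*100
    w=None if yaw is None else (r.inv()*Ro.from_euler('xyz',[np.pi,0,yaw])).as_rotvec()
    print('shift',np.round(d,2),'turn',None if w is None else np.round(w,3))
E
python3 - <<'E'
from h import *
go([.46,.31,.23],2.1)
E
```

```text
shift [-31.55  -9.38   0.13] turn [-0.     0.     0.669]
```

Request:
step_arm(series="0 0 0.09 -4.5 -1.3 0 1; 0 0 0.19 -9 -2.7 0 1; 0 0 0.28 -13.5 -4 0 1; 0 0 0.38 -18 -5.4 0 1; 0 0 0.48 -22.5 -6.7 0 1; 0 0 0.57 -27 -8 0 1; 0 0 0.67 -31.5 -9.4 0 1; 0 0 0.67 -31.5 -9.4 0 1")

```text
t: 1.5
tool_pos: [0.4635, 0.305, 0.2315]
orientation: [3.141, 0.004, 2.089]
contact_force: [0.0, 0.2, 0.5]
gripper_width: 1.002
grip_force: 0.0
```

```bash
python3 - <<'E'
from h import *
st()
i=shot('wrist','w1.png')
print(i['fx'],i['cx'],i['cy'],(-np.array(i['R']).T@np.array(i['t'])).round(3))
for n in('bush_a',):
    print(n,[(round(d['confidence'],2),np.round(d['location'],3).tolist()) for d in eyes.place_of(n,'wrist')])
cv2.imwrite('pics/w1b.png',cv2.resize(i['color'][:,:,::-1],(800,600),interpolation=cv2.INTER_CUBIC))
E
```

```text
{'t': 1.5, 'joints': [-0.8384, 0.3245, 0.2975, 1.5073, -0.0925, 1.3232, -0.0146], 'tool_pos': [0.4635, 0.305, 0.2315], 'orientation': [3.1405, 0.0039, 2.0891], 'contact_force': [0.0271, 0.1998, 0.4584], 'grip_force': 0.0, 'gripper_width': 1.0019}
322.7080387584459 257.9100744780296 191.81321798157887 [0.425 0.375 0.373]
bush_a [(0.9, [0.497, 0.249, -0.0]), (0.58, [0.53, 0.372, 0.001]), (0.58, [0.529, 0.483, 0.0])]
```

View pics/w1b.png

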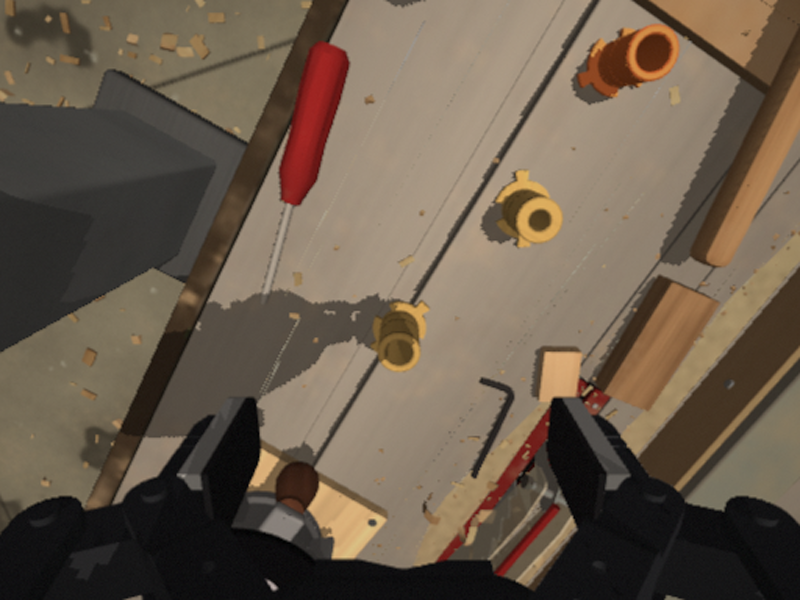

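```bash
python3 - <<'E'
from h import *
c=cv2.imread('pics/w1.png')
f=lambda x,y:cv2.resize(c[y-30:y+30,x-35:x+35],(400,343),interpolation=cv2.INTER_CUBIC)
cv2.imwrite('pics/cr.png',cv2.convertScaleAbs(np.hstack([f(339,135),f(256,215)]),alpha=1.3))
E
```

```text
(no output)
```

View pics/cr.png

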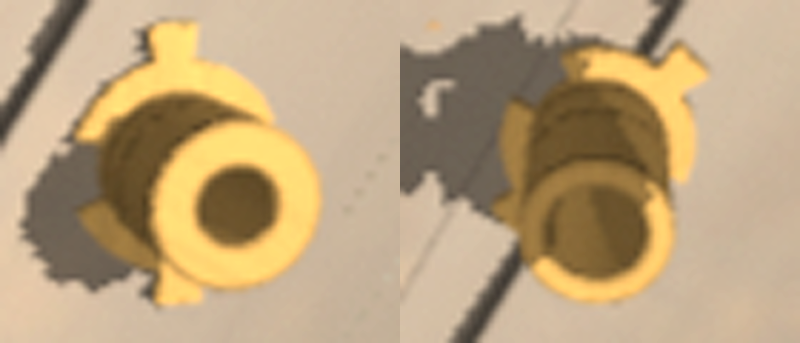

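```bash
python3 - <<'E'
from h import *
i=eyes.get_image('wrist')
c=ray(i,256,225.6,.052);l1=ray(i,270.9,195.8,.004);l2=ray(i,239.4,222.3,.004)
print(c,l1,l2,(l1+l2)/2);d=(l1-l2);print('lug az',np.arctan2(d[1],d[0]),np.linalg.norm(d), np.arctan2(*(l1-c)[1::-1]))
print([(round(d['confidence'],2),np.round(d['location'],4).tolist()) for d in eyes.place_of('bush_b_grip','wrist')])
E
```

```text
[0.49260656 0.25265474 0.052     ] [0.49909162 0.27685207 0.004     ] [0.48318087 0.22716927 0.004     ] [0.49113624 0.25201067 0.004     ]
lug az 1.2608696507307475 0.052168307384657796 1.3089429428411024
[(0.86, [0.4956, 0.2461, 0.0364]), (0.85, [0.5281, 0.4883, 0.0402])]
```

```bash
python3 - <<'E'
from h import *
go([.493,.251,.020],2.09)
E
```

```text
shift [-7.   -0.06 21.11] turn [-0.    -0.001  0.012]
```

Request:
step_arm(series="0 0 0 -3.5 0 3 1; 0 0 0 -7 0 7 1; 0 0 0 -7 0 12 1; 0 0 0 -7 0 16 1; 0 0 0 -7 0 19 1; 0 0 0 -7 -0.06 21.1 1; 0 0 0 -7 -0.06 21.1 1; 0 0 0 -7 -0.06 21.1 0.9")

```text
t: 2.7
tool_pos: [0.4945, 0.2506, 0.0213]
orientation: [3.14, -0.0, 2.101]
contact_force: [0.5, 0.9, -0.1]
gripper_width: 0.904
grip_force: 0.0
```

Request:
step_arm(series="0 0 0 0 0 0 0.2; 0 0 0 0 0 0 0.2; 0 0 0 0 0 0 0.2; 0 0 0 0 0 0 0.2; 0 0 0 0 0 0 0.2; 0 0 0 0 0 0 0.2; 0 0 0 0 0 0 0.2; 0 0 0 0 0 0 0.2")

```text
t: 3.7
tool_pos: [0.4947, 0.2495, 0.0211]
orientation: [3.14, -0.0, 2.099]
contact_force: [-1.0, -0.7, 5.9]
gripper_width: 0.337
grip_force: 59.7
```

```bash
python3 - <<'E'
from h import *
st()
go([.474,-.229,.23],2.09)
E
```

```text
{'t': 3.7, 'joints': [-0.7033, 0.5346, 0.2785, 1.7675, -0.1855, 0.8638, 0.1871], 'tool_pos': [0.4947, 0.2495, 0.0211], 'orientation': [3.1403, -0.0001, 2.0988], 'contact_force': [-0.9585, -0.6787, 5.8598], 'grip_force': 59.6748, 'gripper_width': 0.3371}
shift [-40.28 -25.87 -20.92] turn [ 0.001 -0.     0.009]
```

Request:
step_arm(series="0 0 0 0 0 -5 0.2; 0 0 0 0 0 -10 0.2; 0 0 0 -4.9 -2.3 -14 0.2; 0 0 0 -9.7 -4.7 -17 0.2; 0 0 0 -14.5 -7 -20 0.2; 0 0 0 -19.3 -9.4 -22 0.2; 0 0 0 -24.1 -11.7 -22 0.2; 0 0 0 -28.9 -14 -22 0.2")

```text
t: 4.7
tool_pos: [0.5186, -0.0725, 0.2401]
orientation: [3.141, -0.0, 2.099]
contact_force: [1.1, 1.5, -1.9]
gripper_width: 0.335
grip_force: 59.6
```

Request:
step_arm(series="0 0 0 0 0 0 0.2; 0 0 0 0 0 0 0.2; 0 0 0 0 0 0 0.2; 0 0 0 0 0 0 0.2; 0 0 0 0 0 0 0.2; 0 0 0 0 0 0 0.2; 0 0 0 0 0 0 0.2; 0 0 0 0 0 0 0.2")

```text
t: 5.7
tool_pos: [0.5189, -0.071, 0.2403]
orientation: [3.142, 0.0, 2.099]
contact_force: [-0.2, -0.2, -0.8]
gripper_width: 0.333
grip_force: 59.6
```

```bash
python3 - <<'E'
from h import *
st()
i=shot('wrist','w2.png')
for n in('seat','gauge','bush_a'):
    print(n,[(round(d['confidence'],2),np.round(d['location'],4).tolist()) for d in eyes.place_of(n,'wrist')])
cv2.imwrite('pics/w2b.png',cv2.resize(i['color'][:,:,::-1],(800,600),interpolation=cv2.INTER_CUBIC))
go([.474,-.229,.12],2.1)
E
```

```text
{'t': 5.7, 'joints': [-0.288, 0.2667, 0.4954, 1.5814, -0.1295, 1.3262, 0.752], 'tool_pos': [0.5189, -0.071, 0.2403], 'orientation': [3.1416, 0.0, 2.0988], 'contact_force': [-0.1585, -0.2168, -0.8463], 'grip_force': 59.6086, 'gripper_width': 0.3332}
seat [(0.88, [0.4868, 0.01, 0.0839])]
gauge [(0.6, [0.4727, -0.2247, 0.0023])]
bush_a [(0.61, [0.5221, -0.0715, 0.2177])]
shift [-11.39 -11.84  12.03] turn [ 0.     0.    -0.001]
```

View pics/w2b.png

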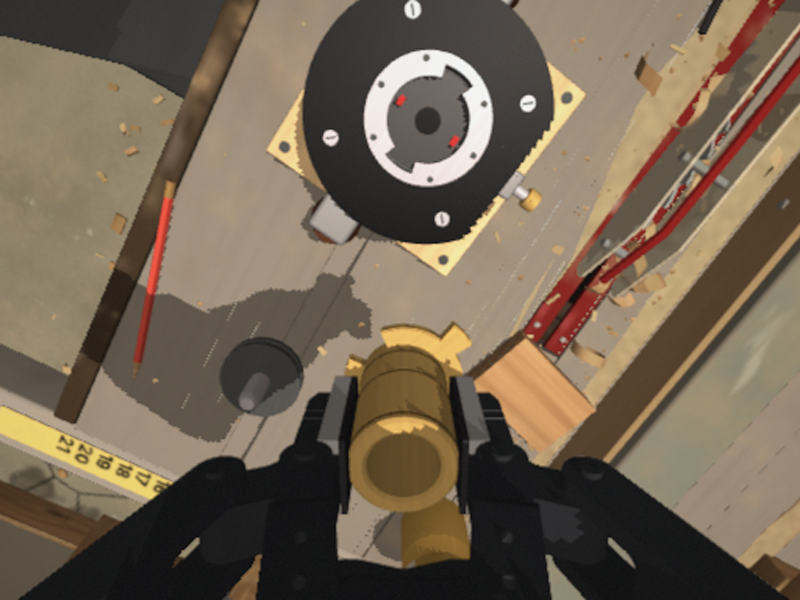

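```bash
python3 - <<'E'
from h import *
i=eyes.get_image('wrist');k=1.5625
c=i['color'].astype(int)
m=(c.min(2)>150).astype(np.uint8); 
cs,_=cv2.findContours(m[20:130,225:325].copy(),cv2.RETR_EXTERNAL,cv2.CHAIN_APPROX_NONE)
q=max(cs,key=cv2.contourArea);e=cv2.fitEllipse(cv2.convexHull(q));u,v=e[0][0]+225,e[0][1]+20
print('ring',e,u,v);S=ray(i,u,v,.082);print('seat',S)
P=lambda a,b,z:ray(i,a/k,b/k,z)
for n,z in(('pins',.073),('slots',.080)):
    a,b=((401,100),(454,141)) if n=='pins' else ((402,162),(458,77))
    d=P(*b,z)-P(*a,z);print(n,np.arctan2(d[1],d[0]),np.linalg.norm(d),((P(*b,z)+P(*a,z))/2)[:2])
print('tip',P(247,404,.052),'foot',P(261,370,.016))
h=(c[:,:,0]>190)&(c[:,:,2]<60)
T=.2403-.0211
# lug in hand: corner outer pixels
print('lug',P(461,331,T+.005),'top',P(403,463,T+.052))
s=monitor.state();t=np.array(s['tool_pos']);d=P(463,333,T+.005)-t;print('lug az',np.arctan2(d[1],d[0]),np.linalg.norm(d[:2]))
d=P(463,333,T+.005)-P(352,362,T+.005);print(np.arctan2(d[1],d[0]),np.linalg.norm(d))
C=c[190:250,215:310][:,:,::-1].astype(np.uint8)
D=c[35:120,225:325][:,:,::-1].astype(np.uint8)
cv2.imwrite('pics/cr2.png',np.hstack([cv2.resize(C,(400,253),interpolation=2),cv2.resize(D,(300,255),interpolation=2)[:253]]))
print([n for n in(proj(i,t),)])
E
```

```text
ring ((48.7591438293457, 54.946800231933594), (82.19015502929688, 87.05927276611328), 6.866004467010498) 273.7591438293457 74.9468002319336
seat [0.48851106 0.01229669 0.082     ]
pins -0.09614193748349538 0.03818725324938483 [0.48981558 0.01103142]
slots 1.5004152812237732 0.054748771252220246 [0.49027251 0.01125427]
tip [ 0.47716359 -0.22510992  0.052     ] foot [ 0.47354278 -0.21562648  0.016     ]
lug [ 0.52948218 -0.04656655  0.2242    ] top [ 0.52165364 -0.07195445  0.2712    ]
lug az 1.1234214868259524 0.0267849246044384
0.805805468584249 0.03933279379254937
[(np.float64(254.04134953763304), np.float64(253.56929670805062))]
```

View pics/cr2.png

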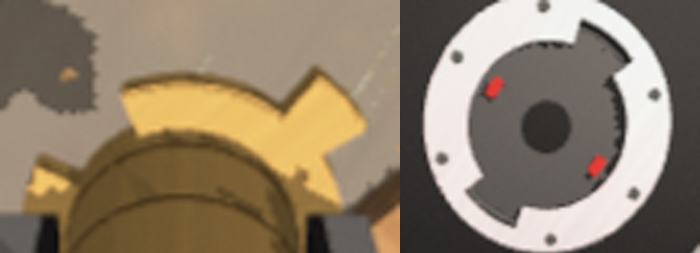

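Request:
step_arm(series="0 0 0 -4 -2.7 0 0.2; 0 0 0 -8 -5.4 0 0.2; 0 0 0 -12 -8 0 0.2; 0 0 0 -16 -10.7 0 0.2; 0 0 0 -19 -12.7 0 0.2; 0 0 0 -20 -13.3 0 0.2; 0 0 0 -20 -13.3 0 0.2; 0 0 0 -20 -13.3 0 0.2")

```text
t: 6.95
tool_pos: [0.5059, -0.3082, 0.2401]
orientation: [3.14, -0.002, 2.102]
contact_force: [0.1, 1.2, -1.4]
gripper_width: 0.335
grip_force: 59.6
```

```bash
python3 - <<'E'
from h import *
s=st();t=np.array(s['tool_pos'])
i=shot('wrist','w3.png')
L=ray(i,296.2,212.8,t[2]-.0161);C=ray(i,403/1.5625,463/1.5625,t[2]+.031);d=L-C;print('lug az',np.arctan2(d[1],d[0]),np.linalg.norm(d[:2]), 'bushoff',C-t)
d=L-t;print(np.arctan2(d[1],d[0]),np.linalg.norm(d[:2]))
print([(round(d['confidence'],2),np.round(d['location'],4).tolist()) for n in('gauge','gauge_foot','bush_a') for d in eyes.place_of(n,'wrist')])
g=eyes.silhouettes('gauge','wrist')
if g:
    m=g[0]['pixels'].astype(np.uint8);print(m.sum());x,y,w,h=cv2.boundingRect(m);print(x,y,w,h)
    x0,y0=max(x-8,0),max(y-8,0)
    cr=i['color'][y0:y+h+8,x0:x+w+8,::-1];f=6
    cr=cv2.resize(cr,None,fx=f,fy=f,interpolation=2);print('origin',x0,y0,f,cr.shape)
    cv2.imwrite('pics/cr3.png',cr)
E
```

```text
{'t': 6.95, 'joints': [0.1235, 0.4326, 0.5869, 1.3885, -0.2401, 1.3922, 1.2419], 'tool_pos': [0.5059, -0.3082, 0.2401], 'orientation': [3.1401, -0.0016, 2.1023], 'contact_force': [0.1244, 1.1615, -1.4028], 'grip_force': 59.6097, 'gripper_width': 0.335}
lug az 1.2416031692063216 0.02671148567950289 bushoff [ 0.00271156 -0.00093188  0.031     ]
1.1346516436935985 0.026859705985730266
[(0.96, [0.4766, -0.2266, -0.002]), (0.69, [0.5083, -0.3105, 0.2597]), (0.54, [0.676, -0.2894, 0.0021]), (0.97, [0.4725, -0.2243, 0.0154]), (0.96, [0.5089, -0.3102, 0.2143]), (0.74, [0.5722, -0.2233, 0.0017])]
3117
240 45 62 65
origin 232 37 6 (486, 468, 3)
```

View pics/cr3.png

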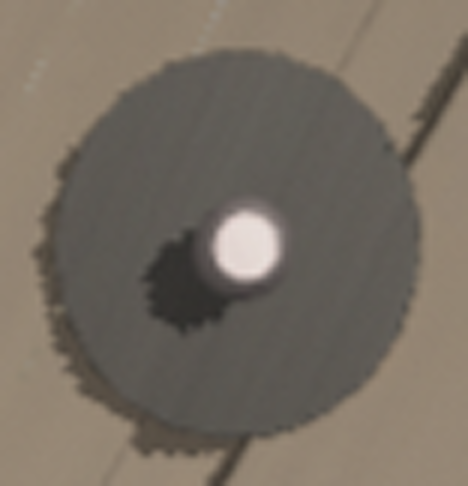

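```bash
python3 - <<'E'
from h import *
i=eyes.get_image('wrist')
a=ray(i,273,78,.052);b=ray(i,271.8,77.3,.016);print(a,b)
p=(a+b)/2-[.0027,-.0009,0];print(p);go([p[0],p[1],.12],2.1);go([p[0],p[1],.0755],2.1)
E
```

```text
[ 0.47640316 -0.22760476  0.052     ] [ 0.47599711 -0.22629348  0.016     ]
[ 0.47350013 -0.22604912  0.034     ]
shift [ 8.83  1.5  12.04] turn [ 0. -0.  0.]
shift [ 8.83  1.5  16.49] turn [ 0. -0.  0.]
```

Request:
step_arm(series="0 0 0 4.5 0.8 2 0.2; 0 0 0 8.8 1.5 5 0.2; 0 0 0 8.83 1.5 9 0.2; 0 0 0 8.83 1.5 12 0.2; 0 0 0 8.83 1.5 14 0.2; 0 0 0 8.83 1.5 15.5 0.2; 0 0 0 8.83 1.5 15.5 0.2; 0 0 0 8.83 1.5 15.5 0.2")

```text
t: 8.25
tool_pos: [0.474, -0.2274, 0.0862]
orientation: [3.14, 0.001, 2.099]
contact_force: [0.2, -0.1, -0.6]
gripper_width: 0.332
grip_force: 59.6
```

```bash
python3 - <<'E'
from h import *
st();go([.4735,-.2260,.0371],2.1)
i=shot('scene','s3.png');u,v=map(int,proj(i,[.475,-.227,.05]))
print([(round(d['confidence'],2),np.round(d['location'],4).tolist()) for n in('gauge','bush_a') for c in ('scene','top') for d in eyes.place_of(n,c)[:3]])
cv2.imwrite('pics/cr4.png',cv2.resize(i['color'][v-45:v+45,u-60:u+60,::-1],(720,540),interpolation=2))
E
```

```text
{'t': 8.25, 'joints': [0.0011, 0.4262, 0.5415, 1.7978, -0.2585, 0.9866, 1.1745], 'tool_pos': [0.474, -0.2274, 0.0862], 'orientation': [3.1405, 0.0015, 2.0988], 'contact_force': [0.2457, -0.0507, -0.5557], 'grip_force': 59.6102, 'gripper_width': 0.3321}
shift [0.15 0.02 4.91] turn [ 0.001  0.001 -0.001]
[(0.87, [0.4757, -0.2278, -0.0003]), (0.67, [0.4729, -0.2289, 0.006]), (0.35, [0.5268, 0.3714, 0.035]), (0.67, [0.5292, 0.3732, -0.0011]), (0.67, [0.4768, -0.2333, 0.0631]), (0.61, [0.575, -0.2258, 0.0023]), (0.64, [0.6738, -0.2841, 0.002]), (0.6, [0.4084, 0.5005, -0.0042]), (0.56, [0.4918, 0.2496, -0.0015])]
```

View pics/cr4.png

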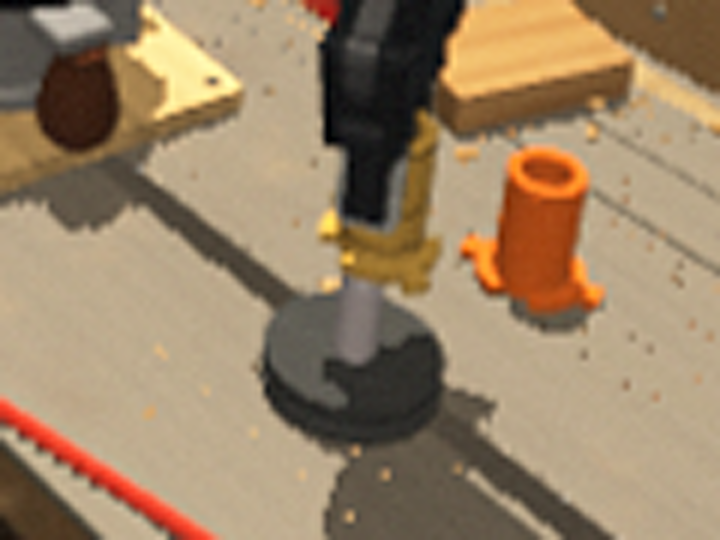

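```bash
python3 - <<'E'
from h import *
i=eyes.get_image('scene');R=np.array(i['R']);c=i['color'].astype(int)
u,v=map(int,proj(i,[.475,-.227,.05]));print(u,v,'cam right in world',R[0].round(2))
o=np.array(proj(i,[.475,-.227,.03]));print('pin proj',o,'px/m',(np.array(proj(i,np.array([.475,-.227,.03])+R[0]*.01))-o)*100)
for b in(.07,.09,.11):
  for X in([.474,-.2274],[.4767,-.2283]):print(b,X,proj(i,[*X,b]),'right edge',proj(i,np.array([*X,b])+R[0]*.015)[0])
for r in range(v-30,v+14,2):
    row=c[r,u-25:u+25];brass=(row[:,0]-row[:,2]>45)&(row[:,0]<235);pin=(row.min(1)>95)&(row.max(1)-row.min(1)<25)
    B=np.where(brass)[0]+u-25;P=np.where(pin)[0]+u-25
    print(r,B.tolist()[:1],B.tolist()[-1:],len(B),'pin',P.tolist())
E
```

```text
323 265 cam right in world [ 0.81 -0.59  0.02]
pin proj [322.72377956 272.58999594] px/m [463.6674453   0.       ]
0.07 [0.474, -0.2274] (np.float64(324.50893163963485), np.float64(258.0394523577914)) right edge 331.638731795098
0.07 [0.4767, -0.2283] (np.float64(325.7264471511338), np.float64(257.8025343673971)) right edge 332.84884652771603
0.09 [0.474, -0.2274] (np.float64(325.53606650603484), np.float64(250.35392185381266)) right edge 332.75266438706944
0.09 [0.4767, -0.2283] (np.float64(326.7673092616266), np.float64(250.12219731710667)) right edge 333.97632516955457
0.11 [0.474, -0.2274] (np.float64(326.5885181236772), np.float64(242.47895890984947)) right edge 333.8940531147971
0.11 [0.4767, -0.2283] (np.float64(327.8337991857126), np.float64(242.25275717210874)) right edge 335.1315642728145
235 [302] [347] 22 pin []
237 [298] [347] 29 pin []
239 [298] [347] 27 pin []
241 [299] [347] 28 pin []
243 [298] [346] 26 pin []
245 [298] [347] 35 pin []
247 [298] [347] 32 pin [319]
249 [298] [347] 36 pin [319, 329]
251 [298] [347] 37 pin [328, 329]
253 [298] [347] 36 pin [328]
255 [298] [347] 31 pin [328]
257 [298] [347] 31 pin [327, 328]
259 [302] [347] 43 pin []
261 [305] [347] 34 pin []
263 [307] [347] 37 pin []
265 [298] [347] 34 pin []
267 [298] [347] 31 pin [321, 322]
269 [298] [347] 23 pin [314, 320, 321, 322, 323, 324, 325, 326]
271 [298] [346] 24 pin [320, 321, 322, 323, 324, 325]
273 [298] [347] 21 pin [320, 321, 322, 323, 324, 325]
275 [298] [347] 18 pin [319, 320, 321, 322, 323, 324]
277 [298] [347] 17 pin [319, 320, 321, 322, 323, 324]
```

Request:
step_arm(series="0 0 0 0.16 0 0.6 0.2; 0 0 0 0.16 0 1 0.2; 0 0 0 0.16 0 1.4 0.2; 0 0 0 0.16 0 1.8 0.2; 0 0 0 0.16 0 2.2 0.2; 0 0 0 0.16 0 2.5 0.2; 0 0 0 0.16 0 2.5 0.2; 0 0 0 0.16 0 2.5 0.2")

```text
t: 9.55
tool_pos: [0.4723, -0.2251, 0.0601]
orientation: [-3.142, -0.001, 2.099]
contact_force: [-0.0, 1.4, -2.5]
gripper_width: 0.336
grip_force: 59.5
```

Request:
step_arm(series="0 0 0 0 0 0.4 0.2; 0 0 0 0 0 0.8 0.2; 0 0 0 0 0 1.2 0.2; 0 0 0 0 0 1.6 0.2; 0 0 0 0 0 2 0.2; 0 0 0 0 0 2.2 0.2; 0 0 0 0 0 2.35 0.2; 0 0 0 0 0 2.4 0.2")

```text
t: 10.55
tool_pos: [0.4724, -0.2251, 0.0371]
orientation: [3.141, -0.001, 2.099]
contact_force: [-2.9, 5.3, 9.4]
gripper_width: 0.333
grip_force: 60.8
```

```bash
python3 - <<'E'
from h import *
st();go([.4862,.0119,.16],2.345)
E
```

```text
{'t': 10.55, 'joints': [0.0246, 0.4907, 0.5122, 1.8461, -0.3048, 0.8835, 1.2104], 'tool_pos': [0.4724, -0.2251, 0.0371], 'orientation': [3.1411, -0.0011, 2.0991], 'contact_force': [-2.8999, 5.2644, 9.3802], 'grip_force': 60.8353, 'gripper_width': 0.3326}
shift [ 19.79  13.14 -12.26] turn [ 0.001 -0.001 -0.246]
```

Request:
step_arm(series="0 0 0 0 0 -0.4 0.2; 0 0 0 0 0 -2 0.2; 0 0 0 0 0 -4 0.2; 0 0 0 0 0 -6.5 0.2; 0 0 0 0 0 -9 0.2; 0 0 0 0 0 -11.5 0.2; 0 0 0 0 0 -12.5 0.2; 0 0 0 0 0 -12.5 0.2")

```text
t: 11.55
tool_pos: [0.4726, -0.2266, 0.1621]
orientation: [3.141, 0.002, 2.098]
contact_force: [0.0, -0.0, -1.5]
gripper_width: 0.331
grip_force: 59.8
```

```bash
python3 - <<'E'
from h import *
st();go([.4862,.0119,.125],2.345)
E
```

```text
{'t': 11.55, 'joints': [-0.0327, 0.3369, 0.5739, 1.7099, -0.1973, 1.1507, 1.1232], 'tool_pos': [0.4726, -0.2266, 0.1621], 'orientation': [3.1409, 0.0021, 2.0979], 'contact_force': [0.0236, -0.0116, -1.4507], 'grip_force': 59.7965, 'gripper_width': 0.331}
shift [19.94 13.18  3.68] turn [ 0.     0.002 -0.247]
```

Request:
step_arm(series="0 0 -0.04 4 2.6 0 0.2; 0 0 -0.09 8 5.3 0 0.2; 0 0 -0.14 12 7.9 0 0.2; 0 0 -0.2 16 10.6 0.5 0.2; 0 0 -0.247 19 12.5 1.5 0.2; 0 0 -0.247 19.9 13.2 2.7 0.2; 0 0 -0.247 19.9 13.2 2.7 0.2; 0 0 -0.247 19.9 13.2 2.7 0.2")

```text
t: 12.55
tool_pos: [0.4862, 0.0104, 0.1342]
orientation: [-3.14, 0.001, 2.342]
contact_force: [-0.9, -0.1, -0.7]
gripper_width: 0.337
grip_force: 59.8
```

```bash
python3 - <<'E'
from h import *
st();go([.4862,.0119,.105],2.345)
i=shot('wrist','w5.png');j=shot('scene','s5.png');k=eyes.get_image('top')
u,v=map(int,proj(j,[.488,.012,.1]))
A=cv2.resize(i['color'][90:290,150:350,::-1],(400,400),interpolation=2);B=cv2.resize(j['color'][v-40:v+40,u-40:u+40,::-1],(400,400),interpolation=2)
print(u,v);cv2.imwrite('pics/cr5.png',np.hstack([A,B]))
E
```

```text
{'t': 12.55, 'joints': [-0.3993, 0.2734, 0.4139, 1.8395, -0.1233, 1.0543, 0.8334], 'tool_pos': [0.4862, 0.0104, 0.1342], 'orientation': [-3.1403, 0.001, 2.3422], 'contact_force': [-0.8514, -0.1027, -0.7268], 'grip_force': 59.8259, 'gripper_width': 0.3372}
shift [0.11 0.11 2.92] turn [-0.001  0.001 -0.003]
262 197
```

View pics/cr5.png

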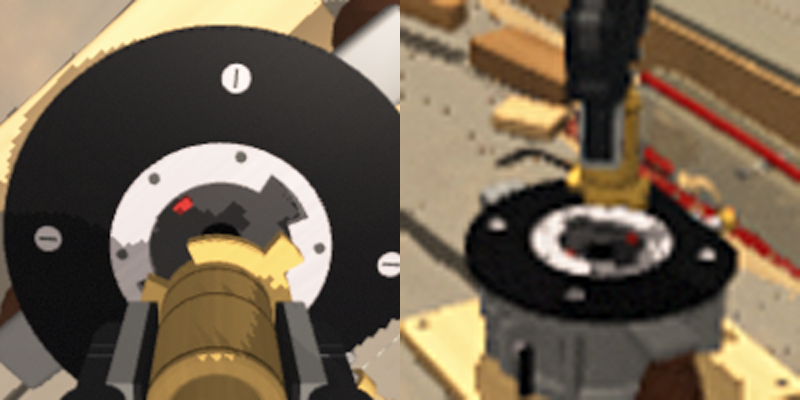

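Request:
step_arm(series="0 0 0 0.11 0.11 0.8 0.2; 0 0 0 0.11 0.11 1.6 0.2; 0 0 0 0.11 0.11 2.3 0.2; 0 0 0 0.11 0.11 2.7 0.2; 0 0 0 0.11 0.11 3 0.2; 0 0 0 0.11 0.11 3.2 0.2; 0 0 0 0.11 0.11 3.4 0.2; 0 0 0 0.11 0.11 3.4 0.2")

```text
t: 13.7
tool_pos: [0.4861, 0.0145, 0.1002]
orientation: [-3.142, -0.0, 2.346]
contact_force: [0.5, 0.7, -1.2]
gripper_width: 0.333
grip_force: 59.8
```

Request:
step_arm(series="0 0 0 -0.1 -0.1 0 0.2; 0 0 0 -0.18 -0.17 0.1 0.2; 0 0 0 -0.18 -0.17 0.2 0.2; 0 0 0 -0.18 -0.17 0.3 0.2; 0 0 0 -0.18 -0.17 0.35 0.2; 0 0 0 -0.18 -0.17 0.5 0.2; 0 0 0 -0.18 -0.17 0.7 0.2; 0 0 0 -0.18 -0.17 0.7 0.2")

```text
t: 14.7
tool_pos: [0.4862, 0.012, 0.0942]
orientation: [3.141, -0.0, 2.346]
contact_force: [-2.9, 0.1, 6.2]
gripper_width: 0.336
grip_force: 60.8
```

```bash
python3 - <<'E'
from h import *
st()
E
```

```text
{'t': 14.7, 'joints': [-0.3858, 0.3234, 0.4015, 1.8875, -0.1526, 0.9604, 0.8598], 'tool_pos': [0.4862, 0.012, 0.0942], 'orientation': [3.1413, -0.0003, 2.3459], 'contact_force': [-2.89, 0.0848, 6.2438], 'grip_force': 60.771, 'gripper_width': 0.3362}
```

Request:
step_arm(series="0 0 0 0 0 0.1 0.2; 0 0 0 0 0 0.2 0.2; 0 0 0 0 0 0.3 0.2; 0 0 0 0 0 0.4 0.2; 0 0 0 0 0 0.45 0.2; 0 0 0 0 0 0.5 0.2; 0 0 0 0 0 0.5 0.2; 0 0 0 0 0 0.5 0.2")

```text
t: 15.7
tool_pos: [0.4863, 0.0119, 0.0905]
orientation: [3.141, -0.0, 2.346]
contact_force: [-5.6, -0.4, 14.6]
gripper_width: 0.331
grip_force: 61.7
```

Request:
step_arm(series="0 0 0 0.03 -0.03 0.1 0.2; 0 0 0.08 0.045 -0.02 0.1 0.2; 0 0 0.16 0.05 0 0.1 0.2; 0 0 0.25 0.065 0.02 0.1 0.2; 0 0 0.33 0.07 0.04 0.1 0.2; 0 0 0.42 0.075 0.06 0.1 0.2; 0 0 0.5 0.08 0.08 0.1 0.2; 0 0 0.5 0.08 0.08 0.1 0.2")

```text
t: 16.7
tool_pos: [0.4867, 0.0122, 0.0904]
orientation: [3.141, -0.0, 1.845]
contact_force: [-7.8, -0.6, 21.6]
gripper_width: 0.334
grip_force: 62.4
```

```bash
python3 - <<'E'
from h import *
s=st();print(s['wrist_torque'])
E
```

```text
{'t': 16.7, 'joints': [-0.4661, 0.3396, 0.5029, 1.8941, -0.1984, 0.9558, 0.4022], 'tool_pos': [0.4867, 0.0122, 0.0904], 'orientation': [3.1407, -0.0002, 1.8452], 'contact_force': [-7.7777, -0.6343, 21.6309], 'grip_force': 62.3772, 'gripper_width': 0.3342}
[-0.3097929   1.72998808  0.06662804]
```

Request:
step_arm(series="0 0 0.13 0.015 0.03 0 0.2; 0 0 0.26 0.03 0.06 0 0.2; 0 0 0.39 0.04 0.09 0 0.2; 0 0 0.52 0.045 0.12 0 0.2; 0 0 0.65 0.045 0.15 0 0.2; 0 0 0.78 0.045 0.185 0 0.2; 0 0 0.9 0.04 0.21 0 0.2; 0 0 0.9 0.04 0.21 0 0.2")

```text
t: 17.7
tool_pos: [0.4893, 0.0128, 0.0904]
orientation: [3.14, -0.001, 0.945]
contact_force: [-6.3, -2.4, 20.3]
gripper_width: 0.331
grip_force: 62.3
```

```bash
python3 - <<'E'
from h import *
s=st();print(s['wrist_torque'])
E
```

```text
{'t': 17.7, 'joints': [-0.6151, 0.3766, 0.6986, 1.8935, -0.2904, 0.9719, -0.4112], 'tool_pos': [0.4893, 0.0128, 0.0904], 'orientation': [3.1398, -0.0012, 0.9452], 'contact_force': [-6.3277, -2.3686, 20.2676], 'grip_force': 62.2868, 'gripper_width': 0.3313}
[-0.40632819  1.49856639  0.10569263]
```

Request:
step_arm(series="0 0 0.03 0 0.005 0 0.2; 0 0 0.06 0.01 0.01 0 0.2; 0 0 0.09 0.01 0.02 0 0.2; 0 0 0.12 0.015 0.025 0 0.2; 0 0 0.14 0.02 0.03 0 0.2; 0 0 0.16 0.02 0.035 0 0.2; 0 0 0.16 0.02 0.035 0 0.2; 0 0 0.16 0.02 0.035 0 0.2")

```text
t: 18.7
tool_pos: [0.4896, 0.0124, 0.0904]
orientation: [3.14, -0.001, 0.787]
contact_force: [-5.9, -1.3, 20.4]
gripper_width: 0.337
grip_force: 62.3
```

```bash
python3 - <<'E'
from h import *
s=st();print(s['wrist_torque'])
E
```

```text
{'t': 18.7, 'joints': [-0.641, 0.3855, 0.7349, 1.8933, -0.3086, 0.9765, -0.5512], 'tool_pos': [0.4896, 0.0124, 0.0904], 'orientation': [3.1398, -0.0009, 0.7872], 'contact_force': [-5.8747, -1.2651, 20.4009], 'grip_force': 62.3039, 'gripper_width': 0.3372}
[-0.4914458   1.55007451  0.45547599]
```

```bash
python3 - <<'E'
from h import *
i=shot('wrist','w6.png');j=shot('scene','s6.png')
A=cv2.resize(i['color'][90:290,150:350,::-1],(500,500),interpolation=2);B=cv2.resize(j['color'][165:235,225:267+30,::-1],(300,292),interpolation=2)
B=np.vstack([B,np.zeros((208,300,3),np.uint8)]);cv2.imwrite('pics/cr6.png',np.hstack([A,B]))
E
```

View pics/cr6.png

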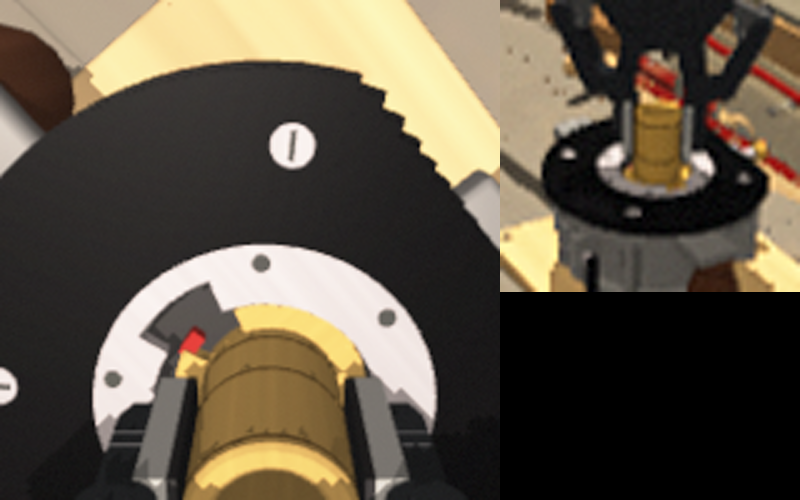

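```bash
python3 - <<'E'
from h import *
s=st();print(s['wrist_torque'][2]);print(ticket.job_done())
E
```

```text
{'t': 18.8, 'joints': [-0.641, 0.3855, 0.7349, 1.8933, -0.3086, 0.9765, -0.5512], 'tool_pos': [0.4896, 0.0124, 0.0904], 'orientation': [3.1398, -0.0009, 0.7873], 'contact_force': [-6.6603, -2.4066, 20.1462], 'grip_force': 62.3036, 'gripper_width': 0.338}
0.508984897605402
the job is handed in; nothing more can be done
None
```

I handed the job in at 18.8 s: the wide-bore bush slid right down the gauge pin to its foot, and it is now in the bayonet seat, still gripped, pressed fully down (about 20 N) and turned clockwise to the stop. The other bush was never touched.

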